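# Seat a rigid airline tube in an eccentric push-fit port

### The job

Take the blue-banded tube out of the wooden rack and push it straight down into the blue-ringed push-fit port of the green air block, on past the seal until it is fully home against the bottom, then let go of it and leave it standing there. Leave the other tubes and everything else on the bench where they are.

Things in the scene. Friction and masses are not known exactly. Their poses are not given: they have to be found in the camera images.
- blue_tube: The tube to fit: rigid aluminium airline tube, 24 mm diameter, 165 mm long, about 0.1 kg, standing upright in the rack with a blue band 13 to 32 mm below its top end and a rim of that colour on top; the lower 5 mm taper to 19 mm diameter. Origin at the centre of its lower end, z along the tube to its upper end.
- red_tube: Not to be used: rigid aluminium airline tube, 24 mm diameter, 165 mm long, about 0.1 kg, standing upright in the rack with a red band 13 to 32 mm below its top end and a rim of that colour on top; the lower 5 mm taper to 19 mm diameter. Origin at the centre of its lower end, z along the tube to its upper end.
- yellow_tube: Not to be used: rigid aluminium airline tube, 24 mm diameter, 165 mm long, about 0.1 kg, standing upright in the rack with a yellow band 13 to 32 mm below its top end and a rim of that colour on top; the lower 5 mm taper to 19 mm diameter. Origin at the centre of its lower end, z along the tube to its upper end.
- rack: Fixed wooden rack block, 90 mm (x) by 230 mm (y) by 50 mm tall; origin at the centre of its underside. Three holes of 27 mm, 40 mm deep (floor 10 mm above the bench), at y = -70, 0 and +70 mm on its y axis; each holds one tube, in any order.
- block: Fixed green air block, 130 mm (x) by 110 mm (y), 46 mm tall; origin at the centre of its underside, z up. On it a round brass flange (84 mm wide, 8 mm tall) carries a square aluminium adapter (56 x 56 mm, 56 mm tall) with the vertical push-fit port in its flat top, 110 mm above the bench. A blue ring, 31 to 43 mm across, under 1 mm proud, rims the mouth.
- port_axis (a point): Point on the block's vertical centre axis, level with the port's mouth, 110 mm above the bench. NOT the middle of the port: the adapter is eccentric and was turned to any angle (stiff, it stays so), so the middle of the port and of the square adapter lies exactly 7 mm sideways from this axis, in a direction that is not reported; find it by sight or touch.
- seal_level (a point): Point on the same centre axis (not the port's) level with the sprung rubber seal, 18 mm below the mouth. The tube's lower end meets the seal 15 to 18 mm down and needs about 10 to 18 N of push to pass it; then it slides with less, gripped by the seal, down to the hard floor. Above the seal the tube goes in freely.
- floor_level (a point): Point on the same centre axis (not the port's) level with the port's hard floor, 45 mm below the mouth and 65 mm above the bench. The bore is round, 25.5 mm in diameter (the tube is 24 mm); at the mouth a 45 degree lead-in cone, 31.5 mm wide and 3 mm deep, guides the tube in if it is nearly centred.
- oil_bottle: Bystander, leave in place: yellow oil bottle with red cap, 64 mm wide, 170 mm tall, upright; origin at the centre of its underside.
- grease_tin: Bystander, leave in place: green and steel tin, 80 mm wide, 90 mm tall, upright; origin at the centre of its underside.
- hammer: Bystander, leave in place: hammer 260 mm long, lying; origin under its middle, x towards the head.
- wrench: Bystander, leave in place: flat steel wrench 200 mm long, 8 mm thick, lying; origin under its middle, x along it.
- spare_piston: Bystander, leave in place: black stepped steel piston, 64 mm wide, 150 mm tall, upright; origin at the centre of its underside.
Things that resemble listed ones, but are neither listed nor needed, are in the scene too. Leave any purple look-alike of the blue_tube alone.

How it is judged:
At the end, for the whole second after the job is handed in: The blue-banded tube stands in the port, at rest and released, its lower end within 2.5 mm of the bore's floor (at most 67.5 mm above the bench) and within 12 mm of the block's centre axis, leaning less than 0.08 rad (z of blue_tube in the frame of block between 0.06 and 0.0675 m and horizontal distance between blue_tube and port_axis below 0.012 m and angle between blue_tube's own z axis and vertical below 0.08 rad and linear speed of blue_tube below 0.02 m/s); the robot touches nothing.
It fails at once if another tube is taken from the rack or shifted by more than 20 mm (distance of any of red_tube, yellow_tube from where it was at the start of the episode above 0.02 m).
It fails at once if a bystander is shifted by more than 40 mm (distance of any of oil_bottle, grease_tin, hammer, wrench, spare_piston from where it was at the start of the episode above 0.04 m).
It also fails if it takes over 64 s, if anything falls off the work surface, if the arm or the gripper's body presses on something with over 40 N, if the wrist force passes 120 N, or if a joint passes its speed limit or range.

### The arm

A 6-joint arm with a two-finger parallel gripper is mounted at the origin on the work surface. World frame = base frame: x ahead of the robot, y to its left, z up, the work surface at z = 0. Lengths are in m, angles in rad, forces in N, time in s.
With the tool pointing down it reaches from about 0.35 to 0.725 m from the base axis. Payload 6 kg.
Tool frame: the origin (TCP) lies midway between the tips of the shut fingers; the grasp point (between the pads) lies 19 mm behind it; x points along the fingers, y is the direction in which the jaws open and shut, and the axes are right-handed (so a half turn about x gives the same grasp; the last joint's range is limited). The gripper opens to 85 mm and grips with 20 to 120 N. Pads are 22 mm wide; open, the fingers measure 114 mm over their backs; the gripper's body (76 mm by 85 mm) begins 54 mm behind the grasp point. The pads swing forward as they close: fully open they stand 13 mm farther back than shut.
Start: joints at [1.541, 0.04, 0.085, 0, -1.615, -0.334], TCP at [0.213, 0.561, 0.231] pointing down, gripper open.
Joint ranges: [-2.56, 2.56], [-1.29, 2.01], [-1.08, 1.49], [-3.29, 1.98], [-2.81, -0.18], [-2.99, 2.99]. Speed limits (rad/s): [2.57, 2.57, 3.01, 3.14, 3.14, 3.14].

### API

Orientations are given as a 3x3 rotation matrix whose columns are the frame's x, y, z axes.
In Python, from cell import ctrl gives the robot as it stands. The module is installed in compiled form; this text tells all that it offers.
- The arm moves only by the tool apply_moves, never from a script. Its argument "targets" is text: rows parted by semicolons, each of 7 numbers parted by spaces: the turn, a rotation vector about the world's x, y, z in degrees, then the shift along the world's x, y, z in m, then the gripper command: -1 is shut, 1 is fully open, values between are in proportion. In form: wx wy wz x y z grip; .... A call has 1 to 12 rows; each row is the pose to reach, as a shift and turn from the pose commanded when the call began; what a row does not reach only later rows make up. A row lasts 1/10 s, in which the tool goes at most 50 mm and 8.59 degrees, less where a joint would pass 70% of its speed; a pose out of reach is approached as far as the arm can. A call with a gripper value outside its range is refused whole. The fingers move at their own pace and stop on an object; the grip force is fixed at half the most. Time passes only in rows, so rows that repeat a pose let the fingers close. It gives the time, the measured TCP pose, the force and the opening at its end, in the units of the state.
- ctrl.read_state(): the state, without advancing time (a new reading comes with each control period).
- ctrl.camera(name): name is "scene" or "top" or "wrist"; returns (picture, depth): 384x512x3 uint8, red, green, blue; 384x512 float32, m along the optical axis (not along the pixel's ray), 0 where there is no reading.
- ctrl.get_calibration(name): a dict with "fx", "fy", "cx", "cy" (pixels), "k1" (the pictures are not rectified: a ray, as slopes to the right and down, at radius r is drawn at 1 + k1 r^2 times it, then the intrinsics apply), "camera_from_world" (4x4, takes a point from world to camera coordinates). Camera axes: x right, y up, looking along -z (the intrinsics and any distortion apply to the point x, -y, -z); pixel columns grow to the right and rows downward; lengths in m; the calibration is good to about 2 mm. A picture is of the moment at which its call begins: read the wrist's pose just before it. get_calibration takes no time and is no camera call; for the wrist camera it gives the pose at the moment of the call.
- ctrl.sign_off(): hands the job in, once; it reports no verdict.
The state is a dict: "clock": time; "joint_pos": joint angles; "dq": joint speeds; "joint_efforts": joint torques, N m; "position": TCP position; "tool_rot": TCP orientation; "force": force on the tool from outside, world axes, zero at the start; "wrist_torque": the same for the moment, N m; "grip_width": opening from 0.0 (shut) to 1.0 (fully open).
Only numpy, scipy, OpenCV 4.12 (cv2) and the standard library are available. Lean on these libraries where they do the work, as an engineer would, in place of code of your own. Each camera call takes 0.05 s, during which the arm holds its last target.

## Working session

There is one attempt and no reset: what is moved stays moved. The work goes in short steps, Python scripts to look and compute and a tool call to move; the robot and the scene stay as the last step left them, time stands still between calls to the robot, and variables do not carry over. Pictures are saved under pics/ and viewed, and the job is handed in when it is done.

Besides the shell and the picture viewer there is one more tool, called after "Emit:" as name(argument=value, ...) on one line, values as JSON. apply_moves: Moves the arm, as the interface text tells. Its arguments: {"type":"object","properties":{"targets":{"type":"string"}},"required":["targets"]}

```bash
mkdir -p pics; cat > h.py <<'E'
import numpy as np, cv2
from cell import ctrl
def grab(name,tag):
    cal=ctrl.get_calibration(name)
    im,d=ctrl.camera(name)
    np.savez(f'pics/{tag}.npz',im=im,d=d,T=np.array(cal['camera_from_world']),K=np.array([cal['fx'],cal['fy'],cal['cx'],cal['cy'],cal['k1']]))
    cv2.imwrite(f'pics/{tag}.png',im[:,:,::-1])
    return im,d
def load(tag):
    return np.load(f'pics/{tag}.npz')
def rays(v,uv):
    fx,fy,cx,cy,k1=v['K']; uv=np.atleast_2d(uv).astype(float)
    xd=(uv[:,0]-cx)/fx; yd=(uv[:,1]-cy)/fy
    x,y=xd.copy(),yd.copy()
    for _ in range(30):
        s=1+k1*(x*x+y*y); x=xd/s;y=yd/s
    dc=np.stack([x,-y,-np.ones_like(x)],1)
    T=v['T'];R=T[:3,:3];o=-R.T@T[:3,3]
    return o,dc@R
def onplane(v,uv,z):
    o,d=rays(v,uv); t=(z-o[2])/d[:,2]; return o+d*t[:,None]
def bydepth(v,uv):
    o,d=rays(v,uv); uv=np.atleast_2d(uv).astype(int)
    return o+d*v['d'][uv[:,1],uv[:,0]][:,None]
def proj(v,P):
    fx,fy,cx,cy,k1=v['K'];P=np.atleast_2d(P);c=P@v['T'][:3,:3].T+v['T'][:3,3]
    x=c[:,0]/-c[:,2];y=-c[:,1]/-c[:,2];s=1+k1*(x*x+y*y)
    return np.stack([fx*x*s+cx,fy*y*s+cy],1)
E
python3 - <<'E'
from h import *
for n in ['scene','top','wrist']: grab(n,n+'0')
s=ctrl.read_state(); print({k:np.round(v,3).tolist() for k,v in s.items()})
for n in ['scene','top','wrist']:
    v=load(n+'0'); print(n,v['K'].round(3),(-v['T'][:3,:3].T@v['T'][:3,3]).round(3))
E
```

```text
{'clock': 0.15, 'joint_pos': [1.541, 0.041, 0.084, -0.0, -1.615, -0.334], 'dq': [0.002, -0.0, 0.003, 0.001, 0.001, 0.001], 'joint_efforts': [-0.002, -36.862, 34.769, 6.936, -0.004, 0.0], 'position': [0.213, 0.561, 0.231], 'tool_rot': [[-0.0, -0.356, -0.935], [-0.001, -0.935, 0.356], [-1.0, 0.001, -0.0]], 'force': [-0.017, -0.82, 0.262], 'wrist_torque': [0.004, -0.047, -0.0], 'grip_width': 1.001}
scene [ 3.65690e+02  3.65690e+02  2.53117e+02  1.91700e+02 -3.70000e-02] [ 0.974 -0.356  0.988]
top [ 3.99129e+02  3.99129e+02  2.57324e+02  1.92661e+02 -1.41000e-01] [0.266 0.019 1.428]
wrist [ 3.34885e+02  3.34885e+02  2.55144e+02  1.94450e+02 -7.80000e-02] [0.276 0.538 0.373]
```

View pics/scene0.png

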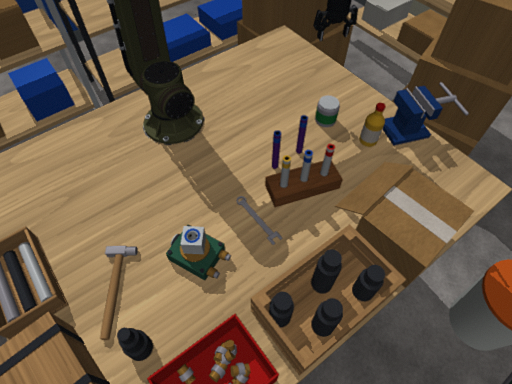

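View pics/top0.png

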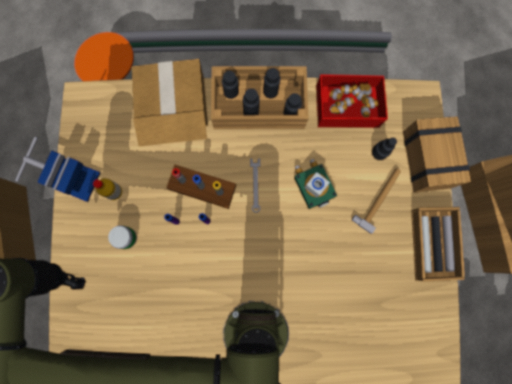

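View pics/wrist0.png

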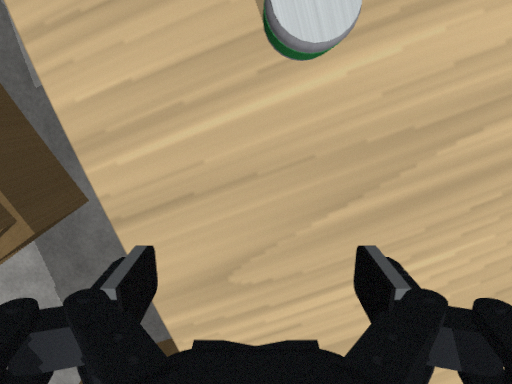

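The rack holds three tubes. In the scene view they are yellow (286,160), blue (308,155) and red (330,150), and in the top view red (178,174), blue (197,181) and yellow (217,186). Two all-purple look-alikes stand outside the rack, at scene (277,150) and (302,133). The one meant is the tube in the middle rack hole, aluminium with a blue band. I'll confirm that in an enlarged crop and measure.

```bash
python3 - <<'E'
from h import *
s=load('scene0');t=load('top0')
a=cv2.resize(s['im'][100:210,255:355,::-1],None,fx=4,fy=4,interpolation=cv2.INTER_CUBIC)[:560]
b=cv2.resize(t['im'][150:240,150:350,::-1],None,fx=4,fy=4,interpolation=cv2.INTER_CUBIC)
cv2.imwrite('pics/cropA.png',a);cv2.imwrite('pics/cropB.png',b)
def comps(v,lo,hi,box,z,name):
    hsv=cv2.cvtColor(v['im'],cv2.COLOR_RGB2HSV);m=cv2.inRange(hsv,lo,hi)
    k=np.zeros_like(m);x0,y0,x1,y1=box;k[y0:y1,x0:x1]=m[y0:y1,x0:x1]
    n,l,st,c=cv2.connectedComponentsWithStats(k)
    for i in range(1,n):
        if st[i,4]>5: print(name,c[i].round(1),st[i,4],onplane(v,c[i],z)[0].round(4))
comps(t,(100,120,60),(128,255,255),(150,160,350,240),0.165,'topblue')
comps(s,(100,120,60),(128,255,255),(170,100,360,270),0.165,'sceneblue')
comps(t,(128,60,30),(160,255,255),(150,160,350,240),0.165,'toppurple')
E
```

```text
topblue [196.5 178.9] 50 [0.5166 0.1871 0.165 ]
topblue [318.4 187.1] 10 [ 0.4865 -0.2064  0.165 ]
topblue [169.  217.4] 24 [0.3927 0.2738 0.165 ]
topblue [203.  217.4] 27 [0.392  0.1649 0.165 ]
sceneblue [303.6 118.6] 18 [0.4009 0.2747 0.165 ]
sceneblue [302.7 124.8] 28 [0.4196 0.2546 0.165 ]
sceneblue [276.9 133.7] 19 [0.4009 0.1665 0.165 ]
sceneblue [276.3 140.1] 27 [0.4198 0.1485 0.165 ]
sceneblue [308.1 152.7] 29 [0.5145 0.1921 0.165 ]
sceneblue [307.  159.8] 28 [0.5326 0.1716 0.165 ]
sceneblue [191.7 235.6] 73 [ 0.5417 -0.2241  0.165 ]
toppurple [174.8 220.6] 33 [0.3824 0.2549 0.165 ]
toppurple [206.9 220.7] 18 [0.3812 0.1525 0.165 ]
```

```bash
python3 - <<'E'
import cv2,numpy as np
a=cv2.imread('pics/cropA.png');b=cv2.imread('pics/cropB.png')
a=cv2.resize(a,(400,440));b=cv2.resize(b,(400,180))
o=np.zeros((440,800,3),np.uint8);o[:440,:400]=a;o[:180,400:]=b;cv2.imwrite('pics/cropAB.png',o)
E
```

```text
(no output)
```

View pics/cropAB.png

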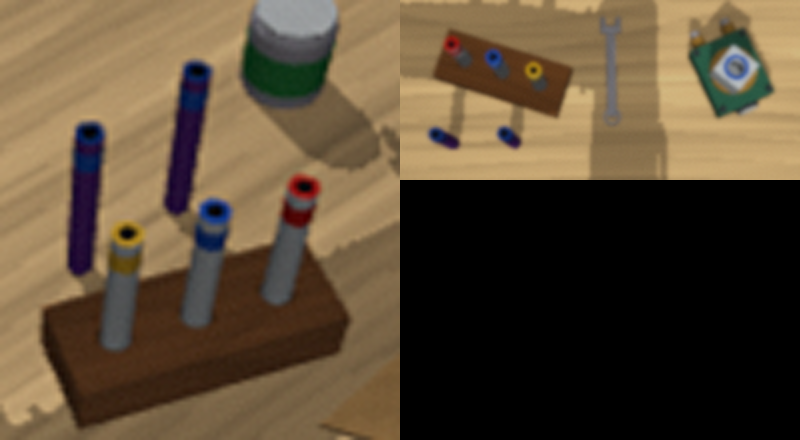

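The crop confirms it: the bare aluminium tube with the blue band and rim is the middle of the three in the rack. The free-standing look-alikes have purple bodies. Next, the positions of the tubes and the block.

```bash
python3 - <<'E'
from h import *
s=load('scene0');t=load('top0')
def c(v,lo,hi,box):
    hsv=cv2.cvtColor(v['im'],cv2.COLOR_RGB2HSV);m=cv2.inRange(hsv,lo,hi)
    k=np.zeros_like(m);x0,y0,x1,y1=box;k[y0:y1,x0:x1]=m[y0:y1,x0:x1]
    n,l,st,cc=cv2.connectedComponentsWithStats(k)
    for i in range(1,n):
        if st[i,4]>4: print(cc[i].round(1),st[i].tolist(),onplane(v,cc[i],0.175)[0].round(4))
print('Y');c(s,(20,150,90),(32,255,255),(275,145,300,180));c(t,(20,150,90),(32,255,255),(205,175,230,200))
print('R');c(s,(0,150,90),(8,255,255),(318,138,340,165));c(t,(0,150,90),(8,255,255),(168,165,190,183))
print('Rb');c(s,(172,150,90),(180,255,255),(318,138,340,165));c(t,(172,150,90),(180,255,255),(168,165,190,183))
# block green
hsv=cv2.cvtColor(t['im'],cv2.COLOR_RGB2HSV);m=cv2.inRange(hsv,(60,80,20),(95,255,255));m[:150]=0;m[215:]=0;m[:,:285]=0;m[:,345:]=0
cn=max(cv2.findContours(m,0,2)[0],key=cv2.contourArea);r=cv2.minAreaRect(cn);print(r,onplane(t,cv2.boxPoints(r),0.046).round(3).tolist())
print('port top guess',onplane(t,[[318.4,183.5]],0.11).round(4),onplane(s,[[192.5,236.5]],0.11).round(4))
E
```

```text
Y
[286.5 158. ] [283, 155, 8, 7, 31] [0.4975 0.1225 0.175 ]
[285.5 166. ] [284, 165, 4, 3, 12] [0.5183 0.1016 0.175 ]
[216.4 185.1] [213, 181, 8, 9, 54] [0.4938 0.1219 0.175 ]
R
[330.6 146.2] [327, 144, 8, 6, 30] [0.5414 0.2552 0.175 ]
[175.5 171.8] [172, 168, 9, 10, 55] [0.5386 0.2542 0.175 ]
Rb
((315.1999816894531, 185.90000915527344), (35.7770881652832, 29.068883895874023), 63.43495178222656) [[0.546, -0.143, 0.046], [0.593, -0.237, 0.046], [0.477, -0.29, 0.046], [0.432, -0.196, 0.046]]
port top guess [[ 0.5085 -0.2166  0.11  ]] [[ 0.5164 -0.2149  0.11  ]]
```

Emit:
apply_moves(targets="0 0 -7 0.02 -0.02 0.03 1;0 0 -15 0.05 -0.05 0.06 1;0 0 -23 0.08 -0.08 0.07 1;0 0 -31 0.11 -0.11 0.07 1;0 0 -39 0.14 -0.14 0.07 1;0 0 -47 0.18 -0.17 0.07 1;0 0 -55 0.21 -0.20 0.07 1;0 0 -63 0.24 -0.23 0.07 1;0 0 -71 0.27 -0.26 0.07 1;0 0 -79 0.30 -0.29 0.07 1;0 0 -87.6 0.326 -0.309 0.07 1;0 0 -87.6 0.326 -0.309 0.07 1")

```text
clock: 1.35
position: [0.5415, 0.2491, 0.3]
tool_rot: [[-0.001, -0.946, 0.324], [-0.002, 0.324, 0.946], [-1.0, 0.001, -0.002]]
force: [-0.1, -0.2, 0.5]
grip_width: 1.003
```

```bash
python3 - <<'E'
from h import *
grab('wrist','w1');s=ctrl.read_state();print(s['clock'],s['position'],np.round(s['tool_rot'],3),s['joint_pos'])
v=load('w1');hsv=cv2.cvtColor(v['im'],cv2.COLOR_RGB2HSV)
m=cv2.inRange(hsv,(100,120,60),(128,255,255));n,l,st,c=cv2.connectedComponentsWithStats(m)
for i in range(1,n):
    if st[i,4]>50: print(st[i].tolist(),c[i],onplane(v,c[i],0.175))
E
```

```text
1.4 [0.54046982 0.25028052 0.30018809] [[-0.002 -0.948  0.32 ]
 [-0.001  0.32   0.948]
 [-1.     0.001 -0.002]] [ 7.69702500e-01  4.89611064e-02  2.19770301e-01 -3.10952775e-04
 -1.74351236e+00 -1.09497759e+00]
[383, 17, 30, 34, 553] [396.87884268  33.079566  ] [[0.40097431 0.17162307 0.175     ]]
[369, 25, 24, 30, 261] [376.64750958  42.78927203] [[0.41778159 0.17378291 0.175     ]]
[244, 90, 30, 31, 553] [258.35443038 104.82640145] [[0.51764637 0.18915505 0.175     ]]
[399, 145, 26, 27, 276] [407.20652174 155.71376812] [[0.41490748 0.26585686 0.175     ]]
[414, 150, 27, 27, 433] [427.13856813 163.14549654] [[0.40000083 0.27732536 0.175     ]]
```

View pics/w1.png

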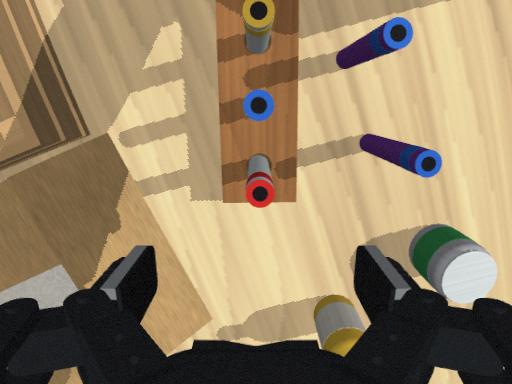

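Wrist view: the blue rim is at (258,105), giving (0.5176, 0.189), in line with red (260,193) and yellow (258,12). The jaws are across the rack. I'll go over it and descend.

Emit:
apply_moves(targets="0 0 0 -0.011 -0.031 0 1;0 0 0 -0.022 -0.061 0 1;0 0 0 -0.022 -0.061 0 1;0 0 0 -0.022 -0.061 -0.02 1;0 0 0 -0.022 -0.061 -0.05 1;0 0 0 -0.022 -0.061 -0.08 1;0 0 0 -0.022 -0.061 -0.10 1;0 0 0 -0.022 -0.061 -0.10 1;0 0 0 -0.022 -0.061 -0.10 1")

```text
clock: 2.3
position: [0.5174, 0.1912, 0.202]
tool_rot: [[0.0, -0.949, 0.315], [-0.0, 0.315, 0.949], [-1.0, -0.001, -0.0]]
force: [0.4, -0.0, 0.6]
grip_width: 0.999
```

```bash
python3 - <<'E'
from h import *
grab('wrist','w2');s=ctrl.read_state();print(s['clock'],s['position'],np.round(s['tool_rot'],3))
E
```

```text
2.35 [0.51781252 0.1913026  0.20290484] [[ 0.002 -0.949  0.315]
 [ 0.001  0.315  0.949]
 [-1.    -0.002  0.001]]
```

View pics/w2.png

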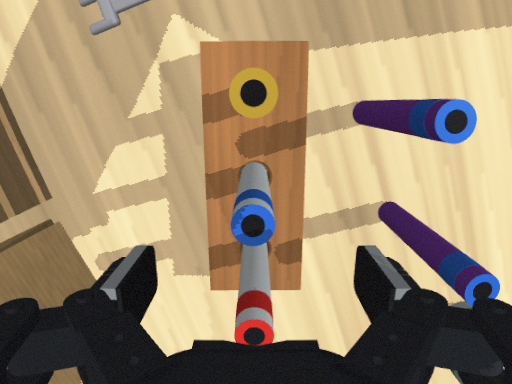

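```bash
python3 - <<'E'
from h import *
v=load('w2');hsv=cv2.cvtColor(v['im'],cv2.COLOR_RGB2HSV)
m=cv2.inRange(hsv,(100,120,150),(128,255,255));n,l,st,c=cv2.connectedComponentsWithStats(m)
for i in range(1,n):
    if st[i,4]>50: print(st[i].tolist(),c[i],onplane(v,st[i,:2]+(st[i,2:4]-1)/2,0.175))
E
```

```text
[435, 100, 42, 43, 1000] [454.73  120.796] [[0.40127724 0.16863753 0.175     ]]
[231, 204, 44, 42, 965] [252.73367876 224.31398964] [[0.51765831 0.1889484  0.175     ]]
[465, 274, 35, 32, 488] [481.39344262 286.76229508] [[0.40027438 0.27244098 0.175     ]]
```

Emit:
apply_moves(targets="0 0 0 0 -0.002 -0.02 1;0 0 0 0 -0.002 -0.045 1;0 0 0 0 -0.002 -0.07 1;0 0 0 0 -0.002 -0.091 1;0 0 0 0 -0.002 -0.091 1;0 0 0 0 -0.002 -0.091 -1;0 0 0 0 -0.002 -0.091 -1;0 0 0 0 -0.002 -0.091 -1;0 0 0 0 -0.002 -0.091 -1;0 0 0 0 -0.002 -0.091 -1;0 0 0 0 -0.002 -0.091 -1;0 0 0 0 -0.002 -0.091 -1")

```text
clock: 3.55
position: [0.5181, 0.1889, 0.1114]
tool_rot: [[0.002, -0.949, 0.316], [0.001, 0.316, 0.949], [-1.0, -0.001, 0.001]]
force: [0.4, 0.2, 5.4]
grip_width: 0.267
```

Emit:
apply_moves(targets="0 0 0 0 0 0.01 -1;0 0 0 0 0 0.03 -1;0 0 0 0 0 0.05 -1;0 0 0 0 0 0.07 -1;0 0 0 0 0 0.10 -1;0 0 0 0 0 0.13 -1;0 0 0 0 0 0.16 -1;0 0 0 0 0 0.18 -1;0 0 0 0 0 0.18 -1")

```text
clock: 4.45
position: [0.518, 0.1888, 0.2937]
tool_rot: [[0.004, -0.949, 0.317], [0.002, 0.317, 0.949], [-1.0, -0.003, 0.003]]
force: [0.4, 0.4, -1.0]
grip_width: 0.266
```

```bash
python3 - <<'E'
from h import *
grab('wrist','w3');grab('scene','s3');s=ctrl.read_state();print(s['clock'],s['position'],np.round(s['tool_rot'],3),s['force'],s['joint_pos'])
a=load('w3')['im'];b=load('s3')['im']
cv2.imwrite('pics/ws3.png',np.hstack([cv2.resize(a,(400,300)),cv2.resize(b[40:232,180:436],(400,300))])[:,:,::-1])
E
```

```text
4.55 [0.51716925 0.18882354 0.28971578] [[-0.001 -0.949  0.316]
 [ 0.     0.316  0.949]
 [-1.     0.001 -0.   ]] [-0.6084057   0.4499616  -1.06868949] [ 7.14390504e-01 -7.56959573e-02  7.73239398e-02 -9.56009674e-04
 -1.72473051e+00 -1.03635286e+00]
```

View pics/ws3.png

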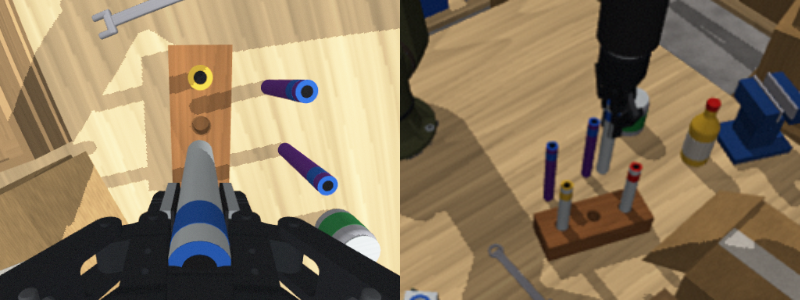

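The tube is held upright and the other tubes haven't moved. Next I'll carry it so the wrist camera is over the port (about (0.51,-0.216)).

Emit:
apply_moves(targets="0 0 0 0.001 -0.02 0 -1;0 0 0 0.002 -0.05 0 -1;0 0 0 0.004 -0.09 0 -1;0 0 0 0.006 -0.13 0 -1;0 0 0 0.008 -0.17 0 -1;0 0 0 0.01 -0.21 0 -1;0 0 0 0.012 -0.25 0 -1;0 0 0 0.013 -0.29 0 -1;0 0 0 0.014 -0.32 0 -1;0 0 0 0.014 -0.341 0 -1;0 0 0 0.014 -0.341 0 -1;0 0 0 0.014 -0.341 0 -1")

```text
clock: 5.75
position: [0.531, -0.1523, 0.2887]
tool_rot: [[-0.003, -0.948, 0.317], [0.0, 0.317, 0.948], [-1.0, 0.003, -0.0]]
force: [-0.4, -0.3, -0.2]
grip_width: 0.269
```

```bash
python3 - <<'E'
from h import *
grab('wrist','w4');s=ctrl.read_state();print(s['clock'],s['position'],np.round(s['tool_rot'],3),s['force'],s['joint_pos'])
v=load('w4');hsv=cv2.cvtColor(v['im'],cv2.COLOR_RGB2HSV)
m=cv2.inRange(hsv,(100,120,60),(128,255,255));n,l,st,c=cv2.connectedComponentsWithStats(m)
for i in range(1,n):
    if st[i,4]>50:
        cn=max(cv2.findContours((l==i).astype(np.uint8),0,2)[0],key=cv2.contourArea);e=cv2.fitEllipse(cn)
        print(st[i].tolist(),c[i],e,onplane(v,e[0],0.110))
E
```

```text
5.8 [ 0.53117247 -0.15179912  0.28907736] [[-0.002 -0.949  0.316]
 [ 0.     0.316  0.949]
 [-1.     0.002 -0.   ]] [-0.46894236 -0.27361436 -1.15966334] [ 8.49055803e-02 -7.01023019e-02  8.13161840e-02 -5.90382913e-04
 -1.72426662e+00 -4.06834687e-01]
[232, 82, 46, 47, 745] [254.78389262 104.43624161] ((254.7771453857422, 104.67581176757812), (44.52567672729492, 45.919715881347656), 5.872093200683594) [[ 0.50994475 -0.21281892  0.11      ]]
[218, 257, 76, 57, 1879] [255.35444385 276.88398084] ((255.67947387695312, 320.5739440917969), (74.06944274902344, 124.3873291015625), 178.8620147705078) [[0.58299547 0.00927032 0.11      ]]
[215, 309, 81, 33, 1622] [255.06781751 324.61405672] ((254.7048797607422, 326.6426086425781), (34.36050796508789, 77.62229919433594), 90.10333251953125) [[0.58661278 0.0166451  0.11      ]]
```

View pics/w4.png

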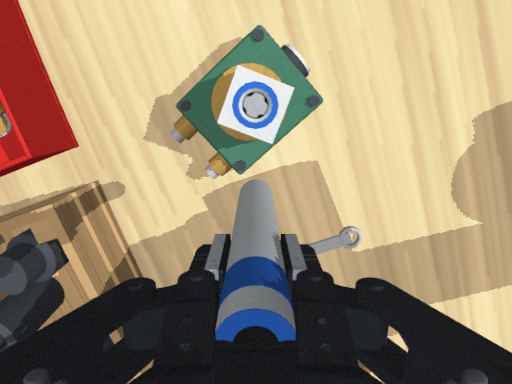

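The ring's centre is at (254.8,104.7), and its 45 px width works out to 43 mm, as specified. That puts the port at (0.510,-0.213). Quick check of the tube's tip against its expected place, then hover.

```bash
python3 - <<'E'
from h import *
v=load('w4');p=np.array([0.531,-0.152,0.2889])
for z in (0.188,0.193): print(z,proj(v,[[p[0],p[1],z]]))
a=np.linspace(0,2*np.pi,60)
c=np.stack([p[0]+.0095*np.cos(a),p[1]+.0095*np.sin(a),0*a+0.188],1);q=proj(v,c);print('tip circle u',q[:,0].min(),q[:,0].max(),'v',q[:,1].min())
c=np.stack([p[0]+.012*np.cos(a),p[1]+.012*np.sin(a),0*a+0.193],1);q=proj(v,c);print('5mm circle u',q[:,0].min(),q[:,0].max(),'v',q[:,1].min())
im=v['im'][170:250,200:310,::-1];cv2.imwrite('pics/tip.png',cv2.resize(im,None,fx=6,fy=6,interpolation=cv2.INTER_CUBIC))
E
```

```text
0.188 [[254.12558601 193.12442421]]
0.193 [[254.13288922 194.88806105]]
tip circle u 241.51161240478902 266.7238256742761 v 180.8285063929456
5mm circle u 237.8895848299909 270.3575391889557 v 179.0308694575512
```

View pics/tip.png

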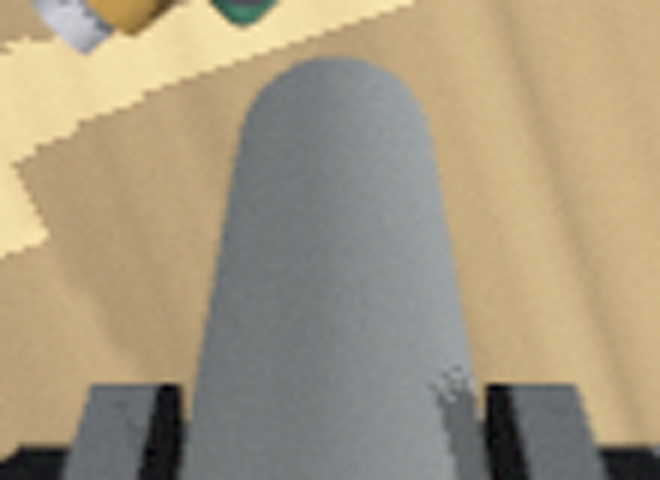

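Emit:
apply_moves(targets="0 0 0 -0.007 -0.02 0 -1;0 0 0 -0.014 -0.04 0 -1;0 0 0 -0.021 -0.061 0 -1;0 0 0 -0.021 -0.061 -0.02 -1;0 0 0 -0.021 -0.061 -0.045 -1;0 0 0 -0.021 -0.061 -0.06 -1;0 0 0 -0.021 -0.061 -0.06 -1;0 0 0 -0.021 -0.061 -0.06 -1;0 0 0 -0.021 -0.061 -0.06 -1")

```text
clock: 6.7
position: [0.511, -0.2132, 0.2319]
tool_rot: [[0.002, -0.949, 0.316], [-0.001, 0.316, 0.949], [-1.0, -0.002, -0.0]]
force: [0.3, 0.0, -0.6]
grip_width: 0.269
```

```bash
python3 - <<'E'
from h import *
grab('scene','s5');grab('wrist','w5');s=ctrl.read_state();print(s['clock'],s['position'],s['force'])
a=load('w5')['im'];b=load('s5')['im']
cv2.imwrite('pics/ws5.png',np.hstack([cv2.resize(a,(400,300)),cv2.resize(b[180:276,130:258],(400,300),interpolation=cv2.INTER_CUBIC)])[:,:,::-1])
E
```

```text
6.8 [ 0.51094433 -0.21324873  0.23156901] [ 0.30731795 -0.76489071 -0.55305233]
```

View pics/ws5.png

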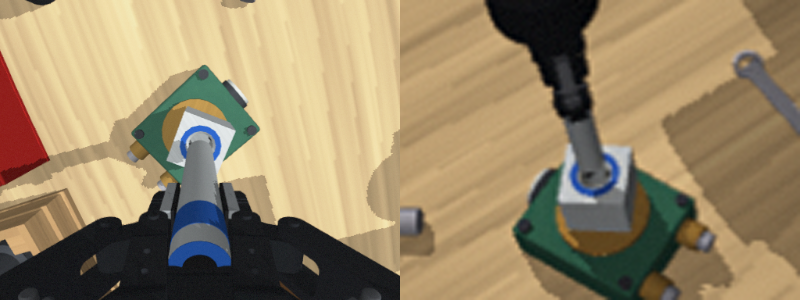

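The tip hangs over the middle of the ring in both views (wrist crop (200,145), scene crop (595,175)). The tip check was about 2 px off, roughly 2 mm, which the cone covers. I'll lower to just above the seal, watching the force.

Emit:
apply_moves(targets="0 0 0 0 0 -0.01 -1;0 0 0 0 0 -0.018 -1;0 0 0 0 0 -0.022 -1;0 0 0 0 0 -0.025 -1;0 0 0 0 0 -0.028 -1;0 0 0 0 0 -0.031 -1;0 0 0 0 0 -0.031 -1")

```text
clock: 7.5
position: [0.5103, -0.2132, 0.1988]
tool_rot: [[-0.001, -0.949, 0.316], [0.0, 0.316, 0.949], [-1.0, 0.001, -0.0]]
force: [-0.3, 0.2, -0.9]
grip_width: 0.269
```

Emit:
apply_moves(targets="0 0 0 0 0 -0.002 -1;0 0 0 0 0 -0.004 -1;0 0 0 0 0 -0.006 -1;0 0 0 0 0 -0.008 -1;0 0 0 0 0 -0.010 -1;0 0 0 0 0 -0.012 -1")

```text
clock: 8.1
position: [0.511, -0.2138, 0.1908]
tool_rot: [[0.004, -0.949, 0.316], [-0.002, 0.316, 0.949], [-1.0, -0.004, -0.001]]
force: [-4.2, 3.4, 16.6]
grip_width: 0.265
```

Emit:
apply_moves(targets="0 0 0 -0.001 0.001 -0.002 -1;0 0 0 -0.001 0.001 -0.004 -1;0 0 0 -0.001 0.001 -0.006 -1;0 0 0 -0.001 0.001 -0.006 -1")

```text
clock: 8.5
position: [0.5103, -0.2128, 0.1827]
tool_rot: [[0.003, -0.949, 0.316], [-0.001, 0.316, 0.949], [-1.0, -0.004, -0.0]]
force: [2.3, -1.6, 3.3]
grip_width: 0.267
```

Emit:
apply_moves(targets="0 0 0 0 0 -0.002 -1;0 0 0 0 0 -0.004 -1;0 0 0 0 0 -0.006 -1;0 0 0 0 0 -0.008 -1;0 0 0 0 0 -0.010 -1;0 0 0 0 0 -0.011 -1;0 0 0 0 0 -0.011 -1")

```text
clock: 9.2
position: [0.51, -0.2126, 0.1711]
tool_rot: [[0.002, -0.949, 0.316], [-0.001, 0.316, 0.949], [-1.0, -0.002, -0.0]]
force: [1.7, -1.1, 3.4]
grip_width: 0.27
```

Emit:
apply_moves(targets="0 0 0 0 0 -0.002 -1;0 0 0 0 0 -0.004 -1;0 0 0 0 0 -0.006 -1;0 0 0 0 0 -0.006 -1")

```text
clock: 9.6
position: [0.51, -0.2128, 0.1663]
tool_rot: [[0.002, -0.949, 0.316], [-0.002, 0.316, 0.949], [-1.0, -0.003, -0.001]]
force: [-0.5, -0.9, 8.6]
grip_width: 0.268
```

Emit:
apply_moves(targets="0 0 0 0 0 -0.001 -1;0 0 0 0 0 -0.002 -1;0 0 0 0 0 -0.003 -1;0 0 0 0 0 -0.003 -1")

```text
clock: 10.0
position: [0.5101, -0.213, 0.1662]
tool_rot: [[0.004, -0.949, 0.316], [-0.003, 0.316, 0.949], [-1.0, -0.005, -0.001]]
force: [-4.4, 3.1, 20.5]
grip_width: 0.266
```

```bash
python3 - <<'E'
from h import *
grab('scene','s6');grab('wrist','w6');s=ctrl.read_state();print(s['clock'],s['position'],s['force'])
a=load('w6')['im'];b=load('s6')['im']
cv2.imwrite('pics/ws6.png',np.hstack([cv2.resize(a,(400,300)),cv2.resize(b[180:276,130:258],(400,300),interpolation=cv2.INTER_CUBIC)])[:,:,::-1])
E
```

```text
10.1 [ 0.51003111 -0.2130694   0.16621075] [-3.99161463  3.25035804 20.90284295]
```

View pics/ws6.png

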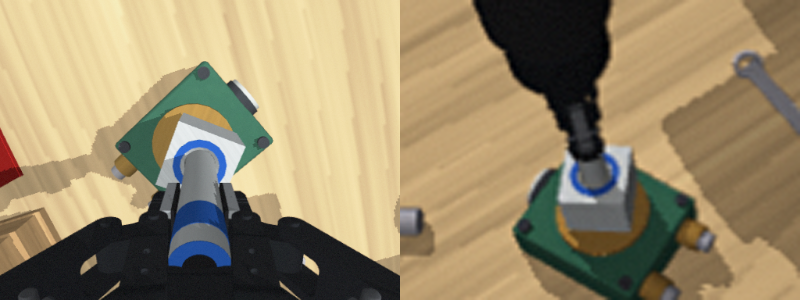

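The TCP stalled at z = 0.166, exactly where the floor was expected, and the push rose to 21 N. That is the hard floor. I'll relieve the push, let go and back off straight up.

Emit:
apply_moves(targets="0 0 0 0 0 0.003 -1;0 0 0 0 0 0.003 -1;0 0 0 0 0 0.003 1;0 0 0 0 0 0.003 1;0 0 0 0 0 0.003 1;0 0 0 0 0 0.003 1;0 0 0 0 0 0.003 1;0 0 0 0 0 0.003 1;0 0 0 0 0 0.003 1;0 0 0 0 0 0.003 1")

```text
clock: 11.1
position: [0.5095, -0.2123, 0.1642]
tool_rot: [[-0.0, -0.949, 0.316], [0.0, 0.316, 0.949], [-1.0, 0.0, 0.0]]
force: [-0.3, -1.1, -0.1]
grip_width: 1.0
```

Emit:
apply_moves(targets="0 0 0 0 0 0.01 1;0 0 0 0 0 0.03 1;0 0 0 0 0 0.05 1;0 0 0 0 0 0.08 1;0 0 0 0 0 0.11 1;0 0 0 0 0 0.13 1;0 0 0 0.007 0.02 0.13 1;0 0 0 0.014 0.04 0.13 1;0 0 0 0.021 0.062 0.13 1;0 0 0 0.021 0.062 0.13 1;0 0 0 0.021 0.062 0.13 1")

```text
clock: 12.2
position: [0.5305, -0.1501, 0.295]
tool_rot: [[0.001, -0.949, 0.315], [-0.0, 0.315, 0.949], [-1.0, -0.001, -0.0]]
force: [-0.1, -0.1, 0.1]
grip_width: 1.002
```

```bash
python3 - <<'E'
from h import *
for n in ['scene','top','wrist']: grab(n,n+'7')
s=ctrl.read_state();print(s['clock'],s['position'],s['force'],s['grip_width'])
v=load('wrist7');hsv=cv2.cvtColor(v['im'],cv2.COLOR_RGB2HSV)
m=cv2.inRange(hsv,(100,120,60),(128,255,255));n,l,st,c=cv2.connectedComponentsWithStats(m)
for i in range(1,n):
    if st[i,4]>50: print(st[i].tolist(),c[i])
    if st[i,4]>300:
        print('rim',onplane(v,st[i,:2]+(st[i,2:4]-1)/2,0.23))
        o=v['d'][l==i]; vu=np.argwhere(l==i)[:,::-1];P=bydepth(v,vu);print('depth z',np.percentile(P[:,2],[5,25,50,75,95]))
a=v['im'];b=load('scene7')['im']
cv2.imwrite('pics/ws7.png',np.hstack([cv2.resize(a,(400,300)),cv2.resize(b,(400,300))])[:,:,::-1])
# other tubes/bystanders: shift vs start in scene/top
for n in('scene','top'):
    A=load(n+'0')['im'].astype(int);B=load(n+'7')['im'].astype(int)
    cv2.imwrite(f'pics/diff{n}.png',np.abs(A-B).max(2).clip(0,255).astype(np.uint8))
E
```

```text
12.35 [ 0.53027955 -0.15090008  0.29465779] [ 0.8323238  -0.41292913 -0.58840471] 0.9976292220711096
[232, 80, 45, 47, 1284] [254.72352025 102.78193146]
rim [[ 0.50981647 -0.21301293  0.23      ]]
depth z [0.11022706 0.11177058 0.23019386 0.23090563 0.23159744]
```

View pics/ws7.png

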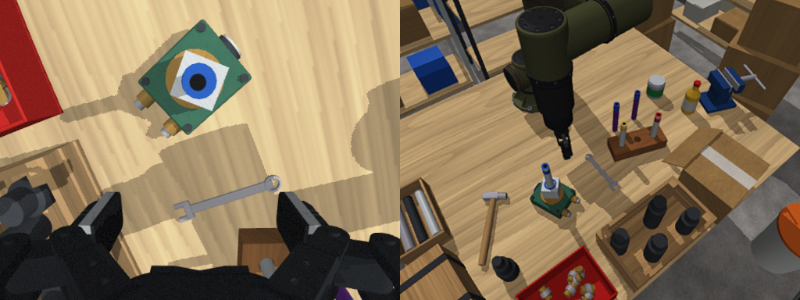

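View pics/diffscene.png

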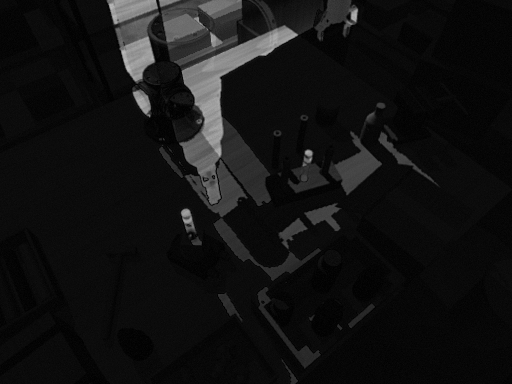

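The tube's rim reads z ≈ 0.2305, against 0.230 when fully home. It is released and upright at (0.510,-0.213). The difference picture shows nothing else moved except shadows.

```bash
python3 -c "
from cell import ctrl
print(ctrl.sign_off())"
```

```text
the job is handed in; nothing more can be done
None
```

The blue-banded tube is in the blue-ringed port, pushed past the seal to the floor, released and standing there. I handed the job in at about 12.4 s; sign-off reports no verdict.

- **Seal and floor:** The seal resisted with about 17 N, then the push dropped to about 3 N. The tool stopped at z = 0.166, the height expected for the floor, and the push rose to 21 N.
- **Depth after release:** The tube's rim read z ≈ 0.2305 by wrist depth. Fully home is 0.230, so the lower end is about 65.5 mm above the bench (limit 67.5 mm).
- **Position:** The rim is centred on the port at (0.510, -0.213). I did not measure the lean separately, but the rim's centre is within about 1 mm of the port centre found before insertion.
- **Surroundings:** The before-and-after scene pictures show no other tube or bystander moved. The gripper is open and clear.
- **One small disagreement:** Before insertion, the tube's tip appeared about 2 mm to the side of where I predicted. That was within the lead-in cone, and the side force stayed at about 5 N or less in every reading.

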